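# Poise the wide stitching iron over the guide

## Robot

A 6-joint arm with a two-finger parallel gripper is mounted at the origin on the work surface; the furniture and walls round the work are solid. World frame = base frame: x ahead of the robot, y to its left, z up, the work surface at z = 0. Lengths are in m, angles in rad, forces in N, time in s.
With the tool pointing down it reaches from about 0.425 to 0.95 m from the base axis. Payload 3.5 kg.
Tool frame: the origin (TCP) lies between the finger pads; the fingertips stand 22 mm ahead of it and the grasp point (between the pads) lies 3 mm ahead of it; z points along the fingers, y is the line along which they close (so a half turn about z gives the same grasp; the last joint's range is limited). The gripper opens to 85 mm and grips with 20 to 120 N. Pads are 22 mm wide; open, the fingers measure 114 mm over their backs; the gripper's body (76 mm by 85 mm) begins 54 mm behind the grasp point. The pads swing forward as they close: fully open they stand 13 mm farther back than shut.
Start: joints at [-1.383, 0.286, 1.577, -0, 1.279, -0.15], TCP at [0.224, -0.637, 0.253] pointing down, gripper open.
Joint ranges: [-2.77, 2.77], [-0.9, 2.22], [0.21, 2.48], [-1.53, 4.67], [0.24, 2.81], [-2.84, 2.84]. Speed limits (rad/s): [2.79, 2.79, 3.14, 3.14, 3.14, 3.14].

## Interface

Orientations are given as a rotation vector (axis times angle).
In Python, from station import robot, camera, camera_params, finder gives the robot as it stands.
- The arm moves only by the tool drive_tool, never from a script. Its argument "motion" is a list of rows, each a list of 4 numbers: the shift along the tool's x, y, z each as a share of 0.25 m, from -1 to 1, then the turn about the tool's z as a share of 60 degrees, from -1 to 1. A call has 1 to 20 rows; each row is the pose to reach, as a shift and turn from the pose commanded when the call began, along the tool's axes at that moment; what a row does not reach only later rows make up. A row lasts 1/8 s, in which the tool goes at most 62.5 mm and 10.7 degrees, less where a joint would pass 70% of its speed; a pose out of reach is approached as far as the arm can. A call with a number of a shift or a turn outside -1 to 1 is refused whole. A call with a gripper value outside its range is refused whole. "fingers" is the gripper command: -1 is shut, 1 is fully open, values between are in proportion, set as the call begins (left out, the last holds). The fingers move at their own pace and stop on an object; "newtons" is the grip in N (left out, the last holds). Time passes only in rows, so rows that repeat a pose let the fingers close. It gives the time, the measured TCP pose, the force, the opening and the grip force at its end, in the units of the state.
- robot.get_state(): the state, without advancing time (a new reading comes with each control period).
- camera(name): name is "side" or "top"; returns the picture (420x560x3 uint8, blue, green, red); there is no depth.
- camera_params(name): a dict with "fov_y" (degrees; the focal length in pixels is half the picture's height over the tangent of half this angle, whatever the lens; pixels are square), "cx", "cy" (the principal point, pixels), "extrinsics" (4x4, takes a point from world to camera coordinates). Camera axes: x right, y up, looking along -z (the intrinsics and any distortion apply to the point x, -y, -z); pixel columns grow to the right and rows downward; lengths in m; the calibration is good to about 2 mm. A picture is of the moment at which its call begins. camera_params takes no time and is no camera call.
- robot.close_job(): hands the job in; it is judged then, once.
Trained networks look in the newest picture that a camera, given by its name, has taken for a name from the list of things; names that differ only in an ending like _2 or _b are one class to them, and where a whole thing is asked for, a point or a joint stands for the part that bears it (a point fixed in the world has none). Each returns a list of dicts, best first, with "score" (0 to 1); they miss things now and then, are a little off and sometimes report something else, mostly with a low value. They report only what shows in the picture. A call takes as long as a camera call.
- finder.trace(camera, label): "mask" (420x560 bool, what is visible of it) and "bbox" ([left, top, width, height] in pixels, round what is visible of it).
The state is a dict: "time": time; "q": joint angles; "joint_vel": joint speeds; "joint_efforts": joint torques, N m; "position": TCP position; "tcp_rot": TCP orientation; "ft_force": force on the tool from outside, world axes, zero at the start; "wrist_torque": the same for the moment, N m; "opening": opening from 0.0 (shut) to 1.0 (fully open); "grip_force": force on a finger pad.
Only numpy, scipy, OpenCV 4.12 (cv2) and the standard library are available. Lean on these libraries where they do the work, as an engineer would, in place of code of your own. Each camera call takes 0.05 s, during which the arm holds its last target. There are 200 camera calls.

## Task

Take the wide stitching iron out of the wooden rack, lift it so that its teeth are higher than the tops of the glue bottles, and carry it over them to the steel stitching guide. Finish still holding it there, motionless and upright with its teeth pointing down, hovering about 1 cm above the guide's long window: centred on the window, the row of teeth along the window's length, and without the iron or the gripper ever touching the guide. Leave the other irons in the rack and all the things around standing where they are.

Things in the scene. Friction and masses are not known exactly. Their poses are not given: they have to be found in the camera images.
- iron_wide: wide steel stitching iron, 104 mm long, ~90 g, loose, standing teeth down in one of the three rack pockets (varies). Upper 70 mm: square shank 10 x 10 mm, grasp it 20-30 mm below the top end. Below it a black head 28 mm wide with 9 mm teeth. +y runs along the length to the top end, x along the tooth row, z across the thickness; origin mid-length, on a face (centre line at x 0, z +5 mm)
- iron_teeth (a point): on the wide iron: middle of the row of tooth points, its lowest point; axes as iron_wide
- iron_top (a point): on the wide iron: centre of its top end, 104 mm from the tooth points
- iron_narrow_a: a narrow stitching iron, like the wide one but with a head only 14 mm wide; stands in another pocket, stays there; origin and axes as iron_wide
- iron_narrow_b: the second narrow stitching iron, the same as iron_narrow_a, in the remaining pocket, stays there
- rack: fixed wooden rack 56 x 150 x 24 mm high; origin centre of underside, z up. Pocket centres at y = -48, 0, +48 mm, each 16 (x) by 34 mm (y), 16 mm deep (floor 8 mm up). The tooth rows of the irons lie along the rack's y axis, their tops 112 mm above the surface. Fingers that close along the rack's x axis clear the neighbouring irons
- guide: fixed steel stitching guide: plate 98 x 64 mm over a brown strap on a plywood board (130 x 70 mm), plate top 20 mm above the surface, four screw heads 3 mm higher at its corners; origin centre of underside, z up. Two windows in the plate: a long one centred at x = +14 mm (44 mm along x, 24 mm along y) and a square one, 22 mm, at x = -28 mm
- long_window (a point): centre of the long window's mouth, at the height of the plate's top; axes as guide: x along the window's length, z up. This is the target
- bottle_front: white glue bottle with a blue nozzle, 48 mm diameter, 141 mm tall, loose, stands between rack and guide; origin centre of underside
- bottle_back: second glue bottle, the same, stands beside the first, a little farther from the robot
- tin: round tin with a lid, 70 mm diameter, 36 mm high, loose; origin centre of underside
- beeswax: yellow beeswax block 35 x 55 x 18 mm, loose, lies behind the guide; origin centre of underside
- eyelet_press: fixed green eyelet press behind the bottles, between rack and guide; in plan it lies within x 0.44 to 0.67, y 0.09 to 0.29 m: base plate up to 38 mm high, body and ram 0.30 m high from x = 0.49 on, lever up to 0.44 m high
- timber_box: fixed open wooden tool box to the right of the guide, 117 mm high, within x 0.37 to 0.61, y -0.33 to -0.03 m

How it is judged:
On the way:
1. the wide iron is held with its teeth higher than the bottle tops (height (world z) of iron_teeth above 0.145 m and contact force between the fingers and iron_wide above 1 N), for 0.1 s.
At the end, for the whole second after the job is handed in: still gripped, at rest (< 20 mm/s), upright within 7 deg; tooth points 3 to 20 mm above the plate top and within 7 mm of the long window's centre, tooth row within 8 deg of its length; iron not touching the guide; narrow irons still standing in the rack (moved < 30 mm) (horizontal distance between iron_teeth and long_window below 0.007 m and z of iron_teeth in the frame of long_window between 0.003 and 0.02 m and angle between the x axis of iron_teeth and the x axis of long_window, either way round below 0.14 rad and angle between iron_wide's own y axis and vertical below 0.12 rad and linear speed of iron_wide below 0.02 m/s and contact force between the fingers and iron_wide above 1 N and contact force between iron_wide and guide below 0.1 N and distance of each of iron_narrow_a, iron_narrow_b from where it was at the start of the episode below 0.03 m and angle between each of iron_narrow_a, iron_narrow_b's own y axis and vertical below 0.5 rad); the arm keeps its last pose, push and grip.
It fails at once if the iron or the robot touches the guide (contact force between any of iron_wide, the arm, the fingers and guide above 0.5 N).
It fails at once if a bottle, the tin or the beeswax block is knocked over or pushed more than 2 cm (distance of any of bottle_front, bottle_back, tin, beeswax from where it was at the start of the episode above 0.02 m or angle between any of bottle_front, bottle_back's own z axis and vertical above 0.3 rad).
It fails at once if a narrow iron is pulled out of its pocket (distance of any of iron_narrow_a, iron_narrow_b from where it was at the start of the episode above 0.03 m).
It also fails if it takes over 53 s, if anything falls off the work surface, if the arm or the gripper's body presses on something with over 40 N, if the wrist force passes 120 N, or if a joint passes its speed limit or range.

## Working session

There is one attempt and no reset: what is moved stays moved. The work goes in short steps, Python scripts to look and compute and a tool call to move; the robot and the scene stay as the last step left them, time stands still between calls to the robot, and variables do not carry over. Pictures are saved under pics/ and viewed, at most 10 in all, crops included, and the job is handed in when it is done.

Besides the shell and the picture viewer there is one more tool, called after "Call:" in YAML: its name, and indented under it one key for each argument. drive_tool: Moves the arm, as the interface text tells. Its arguments: {"type":"object","properties":{"motion":{"type":"array","items":{"type":"array","items":{"type":"number"}}},"fingers":{"type":"number"},"newtons":{"type":"number"}},"required":["motion"]}

```bash
mkdir -p pics; python3 - <<'E'
from station import robot,camera,camera_params,finder
import cv2,numpy as np
for n in ("side","top"):
    cv2.imwrite(f"pics/{n}0.png",camera(n)); p=camera_params(n); print(n,p)
    for l in ("iron_wide","iron_narrow_a","rack","guide","bottle_front"):
        for d in finder.trace(n,l)[:3]: print(l,round(d["score"],2),d["bbox"])
print(robot.get_state())
E
```

```text
side {'fov_y': 50.85602000051582, 'cx': 274.05011499048527, 'cy': 207.07028817900118, 'extrinsics': array([[ 0.6112847 ,  0.7912002 ,  0.01825522, -0.37763519],
       [-0.3604651 ,  0.25781359,  0.89643575,  0.03874054],
       [ 0.70455371, -0.55455783,  0.44279757, -1.32168609],
       [ 0.        ,  0.        ,  0.        ,  1.        ]])}
iron_wide 0.46 [361.2, 190.8, 11.2, 29.3]
iron_narrow_a 0.61 [376.4, 186.8, 9.4, 31.9]
rack 0.78 [343.1, 212.7, 55.0, 23.4]
rack 0.71 [348.0, 191.2, 10.0, 33.2]
guide 0.66 [232.5, 237.8, 30.2, 38.8]
guide 0.22 [256.0, 182.1, 15.5, 43.9]
bottle_front 0.77 [256.7, 177.3, 19.0, 51.2]
top {'fov_y': 53.30255642734751, 'cx': 282.71972961512625, 'cy': 212.00192751837267, 'extrinsics': array([[ 6.97416759e-04, -9.99999202e-01,  1.05325077e-03,
         1.42115893e-01],
       [ 9.78992556e-01,  8.97518061e-04,  2.03894016e-01,
        -4.74738232e-01],
       [-2.03894799e-01,  8.88925562e-04,  9.78992401e-01,
        -1.10926051e+00],
       [ 0.00000000e+00,  0.00000000e+00,  0.00000000e+00,
         1.00000000e+00]])}
iron_wide 0.5 [196.7, 190.6, 4.
[... 262 characters left out ...]
ime': 0.6, 'q': array([-1.38303371e+00,  2.86266460e-01,  1.57673155e+00, -1.31195743e-05,
        1.27859587e+00, -1.49990911e-01]), 'joint_vel': array([ 1.35669546e-03, -1.43463070e-03, -1.87621145e-04, -8.90186531e-05,
        2.21401883e-03,  1.23002062e-03]), 'joint_efforts': array([-2.49873974e-04, -4.05664873e+01, -2.92740208e+01, -1.35002856e-04,
        6.68545672e-04, -6.17005583e-06]), 'position': array([ 0.22369962, -0.63682616,  0.25333014]), 'tcp_rot': array([-3.09689894e+00, -5.28029492e-01,  1.97675614e-05]), 'ft_force': array([0.8030824 , 1.29774256, 0.40919982]), 'wrist_torque': array([-0.00908353,  0.01762755, -0.04390382]), 'grip_force': 0.0, 'opening': 0.997970508881897}
```

```bash
python3 - <<'E'
import cv2
t=cv2.imread("pics/top0.png");s=cv2.imread("pics/side0.png")
a=cv2.resize(t[170:290,160:360],(800,480),interpolation=cv2.INTER_CUBIC)
cv2.imwrite("pics/topc.png",a)
cv2.imwrite("pics/sidec.png",cv2.resize(s[160:300,220:410],None,fx=4.2,fy=4.2,interpolation=cv2.INTER_CUBIC))
E
```

```text
(no output)
```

View pics/topc.png

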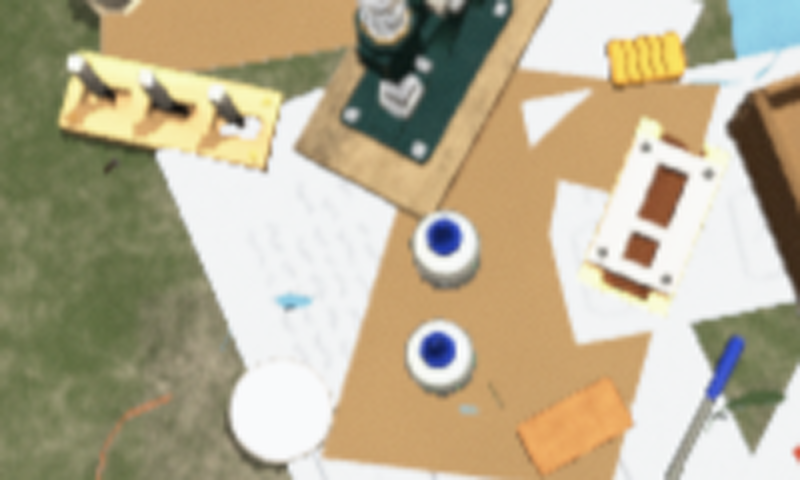

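View pics/sidec.png

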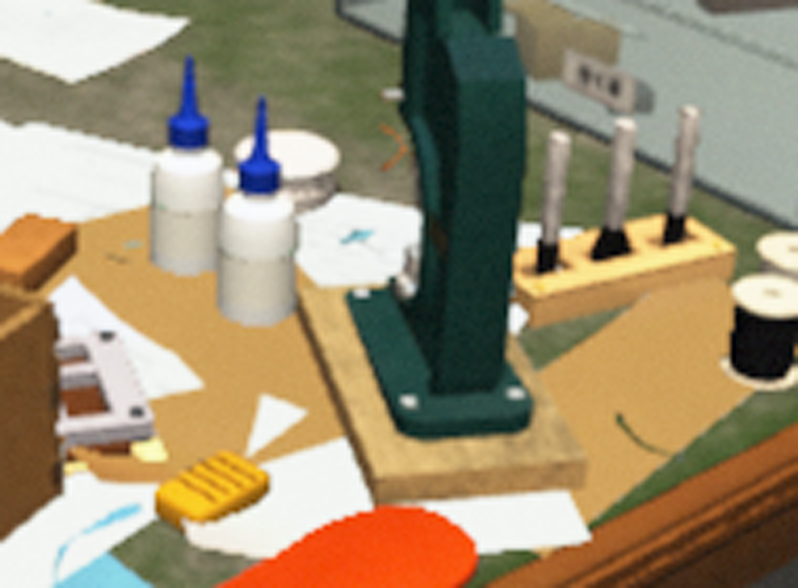

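View pics/top0.png

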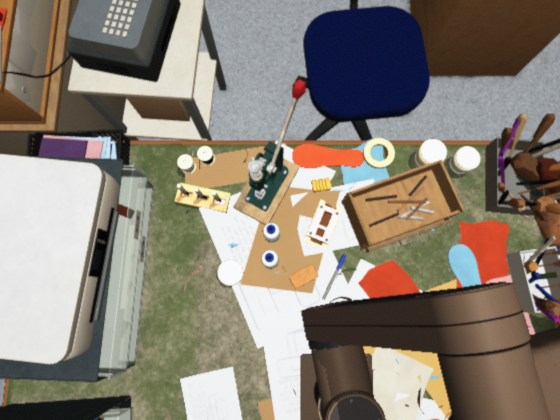

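```bash
cat > h.py <<'E'
import numpy as np,cv2
from station import robot,camera,camera_params,finder
def proj(n,P):
    p=camera_params(n);f=210/np.tan(np.radians(p["fov_y"]/2));E=p["extrinsics"]
    c=np.atleast_2d(P)@E[:3,:3].T+E[:3,3]
    return np.c_[p["cx"]+f*c[:,0]/-c[:,2],p["cy"]-f*c[:,1]/-c[:,2]]
def back(n,uv,z):
    p=camera_params(n);f=210/np.tan(np.radians(p["fov_y"]/2));E=p["extrinsics"];R=E[:3,:3]
    uv=np.atleast_2d(uv);d=np.c_[(uv[:,0]-p["cx"])/f,-(uv[:,1]-p["cy"])/f,-np.ones(len(uv))]@R
    o=-R.T@E[:3,3]; return o+d*((z-o[2])/d[:,2])[:,None]
E
python3 - <<'E'
from h import *
np.set_printoptions(precision=4,suppress=True)
t=cv2.imread("pics/top0.png");K=8
def crop(u,v,w,h): return cv2.resize(t[v:v+h,u:u+w],None,fx=K,fy=K,interpolation=cv2.INTER_CUBIC)
# guide windows: brown blobs
u,v,w,h=303,198,42,55
c=crop(u,v,w,h); hsv=cv2.cvtColor(c,cv2.COLOR_BGR2HSV)
m=((c[:,:,0]<110)&(c[:,:,2]>c[:,:,0]+25)&(c[:,:,2]<190)).astype(np.uint8)
n,l,s,ce=cv2.connectedComponentsWithStats(m)
for i in range(1,n):
    if s[i,4]>300:
        q=ce[i]/K+[u-.5+.5/K,v-.5+.5/K]; r=cv2.minAreaRect(np.argwhere(l==i)[:,::-1].astype(np.float32))
        print("win",s[i,4]/64,q,back("top",q,.018)[0],np.array(r[1])/K,r[2])
print("screws",back("top",np.array([[645,148],[708,173],[603,252],[666,279]])/4+[160-.4,170-.4],.023))
print("tops",back("top",np.array([[75,63],[148,78],[215,93]])/4+[160-.4,170-.4],.112))
# side iron tops
print("side tops at .112",back("side",np.array([[559,135],[625,122],[689,110]])/4.2+[220-.4,160-.4],.112))
k=np.array([[82,51],[281,93],[266,170-8],[60,128]])/4+[160-.4,170-.4]
k=back("top",k,.024);print("rack",k,k.mean(0),np.linalg.norm(np.diff(k,axis=0),axis=1))
b=np.array([[443,236],[438,350]])/4+[159.6,169.6];print("nozzles",back("top",b,.13))
print("tin",back("top",np.array([280,412])/4+[159.6,169.6],.036),"wax",back("top",np.array([645,60])/4+[159.6,169.6],.018))
for n2 in ("top","side"):
    for d in finder.trace(n2,"iron_wide")[:2]:
        ys,xs=np.nonzero(d["mask"]);print(n2,d["score"],d["bbox"],xs.mean(),ys.mean())
E
```

```text
win 12.890625 [343.5672 201.3849] [ 0.5122 -0.0314  0.018 ] [8.   2.25] 90.0
win 13.5 [328.182 204.66 ] [0.5026 0.0127 0.018 ] [7.4352 2.2814] 23.198589324951172
win 103.28125 [325.3751 218.4895] [0.4624 0.0216 0.018 ] [ 7.719  14.0146] 22.03622817993164
win 43.234375 [319.8463 231.9107] [0.4239 0.0379 0.018 ] [6.9827 6.6223] 22.380136489868164
win 38.03125 [316.191  240.7813] [0.3987 0.0486 0.018 ] [13.3942  3.3588] 22.380136489868164
win 29.765625 [339.8642 251.0197] [ 0.37  -0.017  0.018] [10.5  3.5] -0.0
screws [[ 0.4958  0.0342  0.023 ]
 [ 0.4777 -0.01    0.023 ]
 [ 0.4211  0.065   0.023 ]
 [ 0.4021  0.0213  0.023 ]]
tops [[0.5333 0.419  0.112 ]
 [0.5231 0.3702 0.112 ]
 [0.5129 0.3256 0.112 ]]
side tops at .112 [[0.5127 0.324  0.112 ]
 [0.5226 0.3705 0.112 ]
 [0.5331 0.4164 0.112 ]]
rack [[0.5665 0.4371 0.024 ]
 [0.5355 0.2935 0.024 ]
 [0.4851 0.3028 0.024 ]
 [0.5097 0.4498 0.024 ]] [0.5242 0.3708 0.024 ] [0.1469 0.0512 0.1491]
nozzles [[0.4145 0.1741 0.13  ]
 [0.3419 0.1767 0.13  ]]
tin [[0.309  0.2867 0.036 ]] wax [[0.5618 0.0326 0.018 ]]
top 0.5 [196.7, 190.6, 4.9, 8.3] 198.88372093023256 193.2093023255814
side 0.46 [361.2, 190.8, 11.2, 29.3] 366.9059405940594 207.47524752475246
```

```bash
cat >> h.py <<'E'
from scipy.spatial.transform import Rotation as Ro
def yaw(): 
    R=Ro.from_rotvec(robot.get_state()["tcp_rot"]).as_matrix(); return np.degrees(np.arctan2(R[1,1],R[0,1]))
def rows(*wp):
    """shares from the current pose for world waypoints (x,y,z,yaw of tool y, deg)"""
    s=robot.get_state();R=Ro.from_rotvec(s["tcp_rot"]).as_matrix();y0=yaw()
    print("t",round(s["time"],2),"pos",s["position"].round(4),"yaw",round(y0,2),"q6",s["q"][5].round(3),"tilt",np.degrees(np.arccos(-R[2,2])).round(2),"grip",s["grip_force"],s["opening"])
    for w in wp:
        d=R.T@(np.array(w[:3])-s["position"])/.25; print(w,(d).round(3),round(-(w[3]-y0)/60,3))
E
python3 -c "
from h import *
rows((.38,-.45,.27,-50),(.43,-.45,.27,-50))
"
```

```text
t 0.7 pos [ 0.2237 -0.6368  0.2533] yaw -70.65 q6 -0.15 tilt 0.0 grip 0.0 1.0018042276298844
(0.38, -0.45, 0.27, -50) [ 0.837 -0.498 -0.067] -0.344
(0.43, -0.45, 0.27, -50) [ 1.026 -0.432 -0.067] -0.344
```

Call:
drive_tool:
  motion:
    - [0.22, -0.12, -0.07, -0.1]
    - [0.44, -0.25, -0.07, -0.2]
    - [0.65, -0.37, -0.07, -0.3]
    - [0.84, -0.5, -0.07, -0.34]
    - [0.84, -0.5, -0.07, -0.34]
  fingers: 1
  newtons: 60

```text
time: 1.32
position: [0.3826, -0.4462, 0.2712]
tcp_rot: [-2.951, -1.076, -0.001]
ft_force: [0.7, -1.1, -0.5]
opening: 0.998
grip_force: 0.0
```

```bash
python3 -c "
from h import *
rows((.44,-.3,.27,-35),(.45,-.24,.27,-30))
"
```

```text
t 1.32 pos [ 0.3826 -0.4462  0.2712] yaw -49.93 q6 -0.163 tilt 0.04 grip 0.0 0.9983796355528824
(0.44, -0.3, 0.27, -35) [ 0.552 -0.3    0.005] -0.249
(0.45, -0.24, 0.27, -30) [ 0.737 -0.458  0.005] -0.332
```

Call:
drive_tool:
  motion:
    - [0.18, -0.1, 0, -0.08]
    - [0.36, -0.2, 0, -0.16]
    - [0.55, -0.32, 0, -0.25]
    - [0.74, -0.46, 0, -0.33]
    - [0.74, -0.46, 0, -0.33]

```text
time: 1.95
position: [0.4495, -0.2404, 0.2711]
tcp_rot: [2.723, 1.565, 0.0]
ft_force: [0.0, -0.6, -0.7]
opening: 1.001
grip_force: 0.0
```

```bash
python3 -c "
from h import *
rows((.455,-.18,.27,-25),(.455,-.12,.27,-20),(.455,-.06,.27,-16),(.45,-.03,.27,-12.3))
"
```

```text
t 1.95 pos [ 0.4495 -0.2404  0.2711] yaw -30.22 q6 -0.163 tilt 0.02 grip 0.0 1.0006654407170315
(0.455, -0.18, 0.27, -25) [ 0.22  -0.103  0.004] -0.087
(0.455, -0.12, 0.27, -20) [ 0.427 -0.224  0.004] -0.17
(0.455, -0.06, 0.27, -16) [ 0.635 -0.344  0.004] -0.237
(0.45, -0.03, 0.27, -12.3) [ 0.728 -0.422  0.004] -0.299
```

Call:
drive_tool:
  motion:
    - [0.22, -0.1, 0, -0.09]
    - [0.43, -0.22, 0, -0.17]
    - [0.63, -0.34, 0, -0.24]
    - [0.73, -0.42, 0, -0.3]
    - [0.73, -0.42, 0, -0.3]

```text
time: 2.58
position: [0.4512, -0.0319, 0.2711]
tcp_rot: [2.447, 1.968, 0.0]
ft_force: [-0.4, -0.7, -0.7]
opening: 1.003
grip_force: 0.0
```

```bash
python3 -c "
from h import *
y=-12.3
rows((.445,.03,.27,y),(.435,.09,.27,y),(.425,.15,.27,y),(.41,.2,.27,y))
"
```

```text
t 2.58 pos [ 0.4512 -0.0319  0.2711] yaw -12.39 q6 -0.079 tilt 0.06 grip 0.0 1.0026369187955781
(0.445, 0.03, 0.27, -12.3) [ 0.237 -0.077  0.004] -0.001
(0.435, 0.09, 0.27, -12.3) [ 0.462 -0.168  0.004] -0.001
(0.425, 0.15, 0.27, -12.3) [ 0.688 -0.258  0.004] -0.001
(0.41, 0.2, 0.27, -12.3) [ 0.871 -0.36   0.004] -0.001
```

Call:
drive_tool:
  motion:
    - [0.23, -0.1, 0, 0]
    - [0.46, -0.2, 0, 0]
    - [0.67, -0.32, 0, 0]
    - [0.86, -0.4, 0, 0]
    - [0.86, -0.4, 0, 0]

```text
time: 3.2
position: [0.4002, 0.2005, 0.2711]
tcp_rot: [2.446, 1.97, 0.001]
ft_force: [0.4, 0.1, 0.0]
opening: 1.002
grip_force: 0.0
```

```bash
python3 -c "
from h import *
y=-12.3
rows((.405,.25,.27,y),(.41,.31,.27,y),(.44,.36,.27,y),(.50,.37,.26,y),(.523,.370,.25,y))
"
```

```text
t 3.2 pos [0.4002 0.2005 0.2711] yaw -12.32 q6 0.452 tilt 0.04 grip 0.0 1.002182469805617
(0.405, 0.25, 0.27, -12.3) [ 0.198 -0.024  0.004] -0.0
(0.41, 0.31, 0.27, -12.3) [ 0.436 -0.055  0.004] -0.0
(0.44, 0.36, 0.27, -12.3) [0.657 0.019 0.004] -0.0
(0.5, 0.37, 0.26, -12.3) [0.748 0.245 0.044] -0.0
(0.523, 0.37, 0.25, -12.3) [0.767 0.335 0.084] -0.0
```

Call:
drive_tool:
  motion:
    - [0.2, -0.02, 0, 0]
    - [0.43, -0.05, 0, 0]
    - [0.66, 0.02, 0, 0]
    - [0.75, 0.25, 0.04, 0]
    - [0.77, 0.335, 0.28, 0]
    - [0.77, 0.335, 0.28, 0]
    - [0.77, 0.335, 0.28, 0]

```text
time: 4.08
position: [0.5242, 0.3678, 0.2014]
tcp_rot: [2.452, 1.964, -0.0]
ft_force: [-0.8, -0.7, -0.0]
opening: 1.002
grip_force: 0.0
```

```bash
python3 -c "
from h import *
rows((.523,.370,.09,-12.3))
a=camera('top');b=camera('side')
A=cv2.resize(a[150:230,160:240],(400,400),interpolation=3);B=cv2.resize(b[130:230,310:410],(400,400),interpolation=3)
cv2.imwrite('pics/pre.png',np.hstack([A,B]))
"
```

```text
t 4.08 pos [0.5242 0.3678 0.2014] yaw -12.6 q6 0.674 tilt 0.02 grip 0.0 1.0024407837731546
(0.523, 0.37, 0.09, -12.3) [ 0.007 -0.007  0.446] -0.005
```

View pics/pre.png

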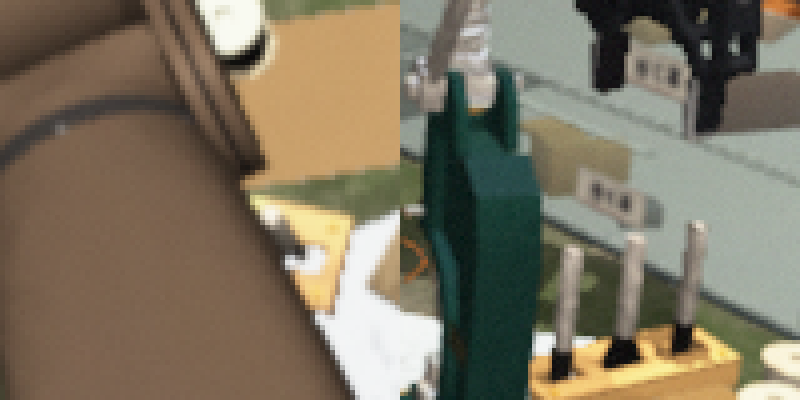

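The fingers (side-image crop ≈ x 608 and 710) straddle the middle, wide-headed iron (crop ≈ 632,240); the two narrow ones are to either side.

Call:
drive_tool:
  motion:
    - [0.01, -0.005, 0.1, 0]
    - [0.01, -0.005, 0.2, 0]
    - [0.01, -0.005, 0.3, 0]
    - [0.01, -0.005, 0.38, 0]
    - [0.01, -0.005, 0.445, 0]
    - [0.01, -0.005, 0.445, 0]
    - [0.01, -0.005, 0.445, 0]

```text
time: 5.05
position: [0.523, 0.3724, 0.0906]
tcp_rot: [2.449, 1.967, 0.003]
ft_force: [0.1, 0.3, 0.2]
opening: 0.995
grip_force: 0.0
```

```bash
python3 -c "
from h import *
rows((.523,.370,.09,-12.3));print(robot.get_state()['ft_force'])
b=camera('side');print(proj('side',[robot.get_state()['position'],[.5226,.3705,.112]]))
cv2.imwrite('pics/low.png',cv2.resize(b[150:230,310:410],(800,600),interpolation=3))
"
```

```text
t 5.05 pos [0.523  0.3724 0.0906] yaw -12.45 q6 0.678 tilt 0.1 grip 0.0 0.9949187661883545
(0.523, 0.37, 0.09, -12.3) [-0.009  0.002  0.002] -0.002
[0.10220754 0.30875789 0.16421925]
[[368.14820782 196.16742143]
 [368.41662767 188.64255317]]
```

View pics/low.png

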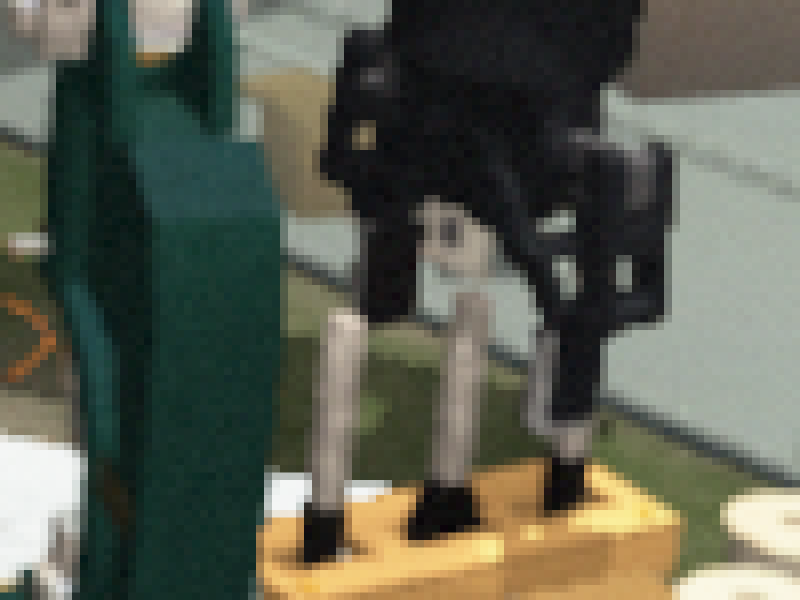

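The wide iron's shank (crop ≈ 462,380) stands between the two fingers; the near finger only occludes the narrow iron. Closing.

Call:
drive_tool:
  motion:
    - [0, 0, 0, 0]
    - [0, 0, 0, 0]
    - [0, 0, 0, 0]
    - [0, 0, 0, 0]
    - [0, 0, 0, 0]
    - [0, 0, 0, 0]
    - [0, 0, 0, 0]
    - [0, 0, 0, 0]
    - [0, 0, 0, 0]
    - [0, 0, 0, 0]
  fingers: -1
  newtons: 60

```text
time: 6.35
position: [0.5225, 0.3722, 0.0897]
tcp_rot: [2.449, 1.967, 0.001]
ft_force: [0.4, 0.2, 0.9]
opening: 0.106
grip_force: 58.5
```

Call:
drive_tool:
  motion:
    - [0, 0, -0.05, 0]
    - [0, 0, -0.15, 0]
    - [0, 0, -0.3, 0]
    - [0, 0, -0.45, 0]
    - [0, 0, -0.6, 0]
    - [0, 0, -0.74, 0]
    - [0, 0, -0.74, 0]
    - [0, 0, -0.74, 0]

```text
time: 7.35
position: [0.5216, 0.3717, 0.273]
tcp_rot: [-2.449, -1.967, 0.004]
ft_force: [-0.3, -0.3, -1.9]
opening: 0.107
grip_force: 58.4
```

```bash
python3 -c "
from h import *
y=-12.3
rows((.45,.365,.275,y),(.41,.32,.275,y),(.40,.26,.275,y),(.40,.2,.275,y))
b=camera('side')
cv2.imwrite('pics/lift.png',cv2.resize(b[100:250,300:420],(600,600*15//12)[:2] if 0 else (480,600),interpolation=3))
"
```

```text
t 7.35 pos [0.5216 0.3717 0.273 ] yaw -12.44 q6 0.678 tilt 0.14 grip 58.378509879112244 0.1068133883393338
(0.45, 0.365, 0.275, -12.3) [-0.088 -0.274 -0.007] -0.002
(0.41, 0.32, 0.275, -12.3) [-0.298 -0.391 -0.007] -0.002
(0.4, 0.26, 0.275, -12.3) [-0.541 -0.379 -0.006] -0.002
(0.4, 0.2, 0.275, -12.3) [-0.776 -0.327 -0.006] -0.002
```

View pics/lift.png

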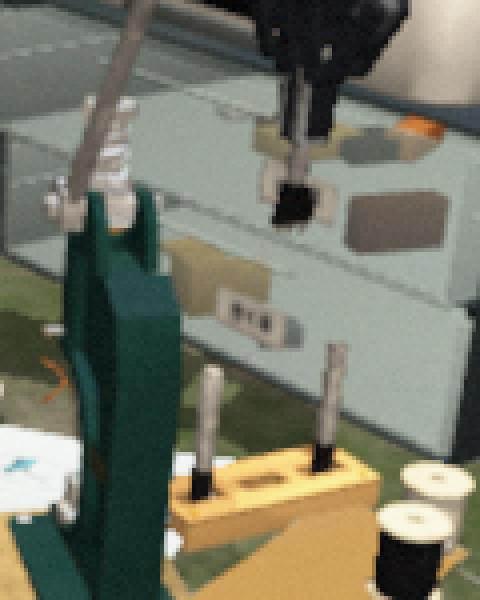

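The wide iron hangs upright from the fingers (teeth at crop ≈ 293,225); both narrow irons still stand in the rack.

Call:
drive_tool:
  motion:
    - [-0.04, -0.14, 0, 0]
    - [-0.09, -0.27, 0, 0]
    - [-0.2, -0.35, 0, 0]
    - [-0.3, -0.39, 0, 0]
    - [-0.42, -0.39, 0, 0]
    - [-0.54, -0.38, 0, 0]
    - [-0.66, -0.35, 0, 0]
    - [-0.78, -0.33, 0, 0]
    - [-0.78, -0.33, 0, 0]

```text
time: 8.52
position: [0.3989, 0.1981, 0.2725]
tcp_rot: [-2.451, -1.963, 0.005]
ft_force: [0.5, 0.7, -1.3]
opening: 0.106
grip_force: 58.5
```

```bash
python3 -c "
from h import *
rows((.405,.15,.275,0),(.425,.1,.275,12),(.45,.06,.275,25),(.462,.022,.275,40))
"
```

```text
t 8.53 pos [0.3989 0.1981 0.2725] yaw -12.61 q6 0.452 tilt 0.21 grip 58.53739678859711 0.10646568919924146
(0.405, 0.15, 0.275, 0) [-0.182  0.066 -0.01 ] -0.21
(0.425, 0.1, 0.275, 12) [-0.36   0.188 -0.01 ] -0.41
(0.45, 0.06, 0.275, 25) [-0.495  0.32  -0.01 ] -0.627
(0.462, 0.022, 0.275, 40) [-0.632  0.4   -0.01 ] -0.877
```

Call:
drive_tool:
  motion:
    - [-0.09, 0.03, 0, -0.1]
    - [-0.18, 0.065, 0, -0.21]
    - [-0.27, 0.12, 0, -0.31]
    - [-0.36, 0.19, 0, -0.42]
    - [-0.43, 0.25, 0, -0.52]
    - [-0.5, 0.32, 0, -0.63]
    - [-0.57, 0.36, 0, -0.75]
    - [-0.63, 0.4, 0, -0.88]
    - [-0.63, 0.4, 0, -0.88]
    - [-0.63, 0.4, 0, -0.88]

```text
time: 9.78
position: [0.4631, 0.025, 0.2737]
tcp_rot: [-1.32, -2.849, -0.0]
ft_force: [-0.3, 0.1, -1.1]
opening: 0.105
grip_force: 58.5
```

```bash
python3 -c "
from h import *
rows((.462,.022,.18,67.5),(.462,.022,.14,67.5))
"
```

```text
t 9.78 pos [0.4631 0.025  0.2737] yaw 40.27 q6 -0.869 tilt 0.11 grip 58.519617319107056 0.105355298367619
(0.462, 0.022, 0.18, 67.5) [-0.007 -0.011  0.375] -0.454
(0.462, 0.022, 0.14, 67.5) [-0.007 -0.011  0.535] -0.454
```

Call:
drive_tool:
  motion:
    - [-0.01, -0.01, 0, -0.15]
    - [-0.01, -0.01, 0.1, -0.3]
    - [-0.01, -0.01, 0.2, -0.45]
    - [-0.01, -0.01, 0.3, -0.455]
    - [-0.01, -0.01, 0.4, -0.455]
    - [-0.01, -0.01, 0.47, -0.455]
    - [-0.01, -0.01, 0.47, -0.455]
    - [-0.01, -0.01, 0.47, -0.455]

```text
time: 10.78
position: [0.4638, 0.0207, 0.158]
tcp_rot: [0.608, 3.08, 0.0]
ft_force: [0.5, 0.7, -1.4]
opening: 0.102
grip_force: 58.5
```

```bash
python3 -c "
from h import *
rows((.462,.022,.112,67.5))
a=camera('top');b=camera('side')
p=robot.get_state()['position'];print(proj('side',[p-[0,0,.082],p+[0,0,.022],[.4622,.0222,.02]]),proj('top',[[.4622,.0222,.02],p]))
cv2.imwrite('pics/g1.png',np.hstack([cv2.resize(a[180:280,280:380],(400,400),interpolation=3),cv2.resize(b[180:280,200:300],(400,400),interpolation=3)]))
"
```

```text
t 10.78 pos [0.4638 0.0207 0.158 ] yaw 67.66 q6 -1.355 tilt 0.09 grip 58.51579248905182 0.10222474003791235
(0.462, 0.022, 0.112, 67.5) [0.009 0.002 0.184] 0.003
[[239.37253505 231.94761349]
 [238.5537977  188.72557882]
 [239.94699205 253.12506769]] [[325.22281718 218.41668091]
 [331.42573513 207.26187987]]
```

View pics/g1.png

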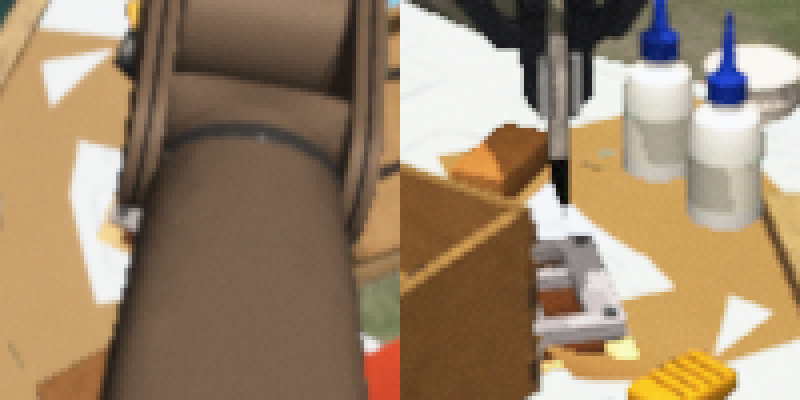

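```bash
python3 -c "
from h import *
print(proj('side',[[.4211,.065,.023],[.4958,.0342,.023]]))
b=camera('side')[225:240,230:252];print(b.mean(2).astype(int))
"
```

```text
[[245.31034745 238.8784542 ]
 [252.85468759 256.83529266]]
[[ 52  54  82 129 153 152 174 148  29   6   9  21 105 155 154 153 153 156
  156 155 154 155]
 [ 54  82 130 155 155 179 222 223 140   6   9  25 108 157 153 155 157 155
  153 154 155 155]
 [ 80 133 152 155 180 226 243 245 209  23   8  22 107 156 154 155 152 153
  155 153 154 151]
 [133 157 161 192 232 243 245 246 212  34   4  18 106 153 153 152 154 155
  154 155 155 154]
 [155 159 198 236 246 246 246 246 233 144  12  19 108 155 153 155 155 155
  155 155 157 154]
 [155 187 233 245 246 246 246 246 246 213  32  17 115 163 151 153 156 155
  154 156 154 156]
 [138 176 216 240 246 246 245 246 246 233 155 139 208 207 162 154 154 155
  154 156 154 155]
 [105  96 136 227 245 245 246 246 246 246 222 211 246 239 206 167 152 156
  156 154 153 155]
 [ 84  70 125 225 245 245 245 246 246 246 221 209 245 246 240 207 165 155
  158 152 154 157]
 [ 74  66 113 209 243 246 246 245 245 245 234 229 246 245 246 239 212 176
  157 156 156 153]
 [ 72  73  84 156 229 244 244 242 242 242 243 245 245 246 246 245 242 219
  172 159 154 156]
 [ 74  72  70  89 202 243 243 243 242 242 239 242 244 245 246 246 245 242
  223 188 167 157]
 [ 73  68  67  85 202 245 244 245 245 244 242 240 242 244 245 246 246 246
  244 234 211 175]
 [ 71  73  68  76 199 246 246 245 246 245 245 233 215 213 214 217 219 223
  238 246 241 223]
 [ 71  70  63  60 159 226 226 227 226 226 226 193 126 106  62  59  72 111
  215 246 246 244]]
```

```bash
python3 -c "
from h import *
b=camera('side').mean(2).astype(int)
print(b[196:226,232:248]);print('screws');print(b[234:262,240:258])
p=robot.get_state()['position'];print(p)
for dz in (-.03,-.05,-.07,-.08): print(proj('side',p+[.0016,-.0007,dz]))
"
```

```text
[[ 27  31  79 120 112  95 125 142 143 108  72 127 130  82  22  33]
 [ 25  28  74 130 121  96 127 153 161 111  64 121 131  82  23  35]
 [ 26  24  80 132 119  89 116 161 171 119  52 114 131  81  26  34]
 [ 27  22  91 136 124  84 116 164 174 128  53 116 127  85  26  35]
 [ 31  26  88 138 131  99 125 166 166 130  58 116 132  85  25  35]
 [ 35  32  89 136 131  95 110 154 163 126  65 109 128  84  23  35]
 [ 27  35  91 137 132  99 107 146 161 125  63 114 129  82  29  31]
 [ 32  35  88 137 132 101 110 150 162 125  62 114 132  82  23  34]
 [ 27  29  81 129 130  99 112 149 153 118  65 113 130  83  30 129]
 [ 27  29  80 134 131  99 115 152 149 114  61 113 129  86 128 225]
 [138  33  82 133 129  96 114 154 148 114  59 111 136 155 226 245]
 [229 143  90 131 131  93 108 146 152 110  62 112 129 206 244 244]
 [244 230 164 125 119  92 101 141 143 110  61  93 149 221 241 242]
 [243 245 215 161 165  95 117 137 137 152 174 178 215 236 235 237]
 [245 244 231 227 213 106 135 139 131 195 237 240 237 230 221 208]
 [218 216 232 243 211 103 135 134 132 189 227 225 214 192 174 154]
 [ 88  83 162 214 167 101 13
[... 2473 characters left out ...]
28 228 228 227 218]
 [ 73  76  75  63  68 131 183 202 205 204 205 205 215 227 214 183 165 155]
 [ 71  71  69  64  70  94 162 201 203 206 195 178 181 199 204 185 154 155]
 [ 62  62  63  62  65  76 140 194 203 204 180 119  97 122 191 205 160 154]
 [ 97  99 119 139 151 169 188 210 215 218 186 110  87  90 173 216 183 156]
 [163 178 200 213 220 229 229 229 228 229 215 182 168 172 197 218 194 152]
 [200 211 228 231 229 229 226 223 217 213 215 212 210 205 196 181 165 155]
 [194 187 203 211 204 198 193 183 176 168 162 156 153 142 143 141 151 158]]
[0.46383657 0.02049293 0.1581365 ]
[[239.04866914 211.2935134 ]]
[[239.20407821 219.53064714]]
[[239.35663696 227.61670529]]
[[239.43187186 231.60437394]]
```

Call:
drive_tool:
  motion:
    - [0.006, 0, 0.02, 0]
    - [0.006, 0, 0.06, 0]
    - [0.006, 0, 0.1, 0]
    - [0.006, 0, 0.14, 0]
    - [0.006, 0, 0.165, 0]
    - [0.006, 0, 0.18, 0]
    - [0.006, 0, 0.182, 0]
    - [0.006, 0, 0.182, 0]
    - [0.006, 0, 0.182, 0]
    - [0.006, 0, 0.182, 0]

```text
time: 12.22
position: [0.4619, 0.0211, 0.1118]
tcp_rot: [0.609, 3.082, 0.0]
ft_force: [-0.2, 0.1, -1.0]
opening: 0.109
grip_force: 58.5
```

```bash
python3 -c "
from h import *
rows((.4622,.021,.112,67.5));print(np.abs(robot.get_state()['joint_vel']).max())
b=camera('side');p=robot.get_state()['position']
print(proj('side',[p+[.0016,-.0007,-.082],[.4634,.0205,.02]]))
cv2.imwrite('pics/end.png',cv2.resize(b[210:280,215:285],(600,600),interpolation=3))
"
```

```text
t 12.22 pos [0.4619 0.0211 0.1118] yaw 67.66 q6 -1.355 tilt 0.03 grip 58.517215847969055 0.10906582339073922
(0.4622, 0.021, 0.112, 67.5) [-0.001 -0.    -0.001] 0.003
0.0018705190693359857
[[239.54846166 249.92366191]
 [239.61514802 253.59314802]]
```

View pics/end.png

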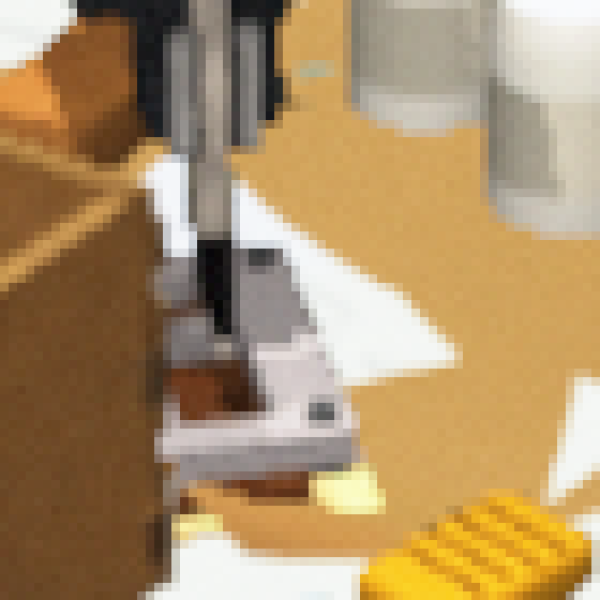

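```bash
python3 - <<'E'
from h import *
K=8
def draw(n,img,u,v,w,h,cands):
    o=cv2.resize(img[v:v+h,u:u+w],None,fx=K,fy=K,interpolation=cv2.INTER_NEAREST)
    for (x,y,a),col in cands:
        c,s=np.cos(np.radians(a)),np.sin(np.radians(a))
        def W(L,z): 
            L=np.array(L)/1000-[.014,0]; return np.c_[x+L[:,0]*c-L[:,1]*s,y+L[:,0]*s+L[:,1]*c,np.full(len(L),z)]
        R=lambda cx,a,b:[[cx-a,-b],[cx+a,-b],[cx+a,b],[cx-a,b]]
        for L in (R(0,49,32),R(14,22,12),R(-28,11,11)):
            q=(proj(n,W(L,.02))+.5-[u,v])*K
            cv2.polylines(o,[np.round(q).astype(int)],True,col,1)
    return o
C=[((.4622,.0222,-22.5),(0,0,255)),((.4634,.0205,-22.5),(255,0,0))]
a=draw("top",cv2.imread("pics/top0.png"),300,196,45,60,C)
b=draw("side",cv2.imread("pics/side0.png"),222,232,45,48,C)
H=max(a.shape[0],b.shape[0]);f=lambda i:cv2.copyMakeBorder(i,0,H-i.shape[0],0,0,cv2.BORDER_CONSTANT)
cv2.imwrite("pics/ov.png",np.hstack([f(a),f(b)]))
E
```

```text
(no output)
```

View pics/ov.png

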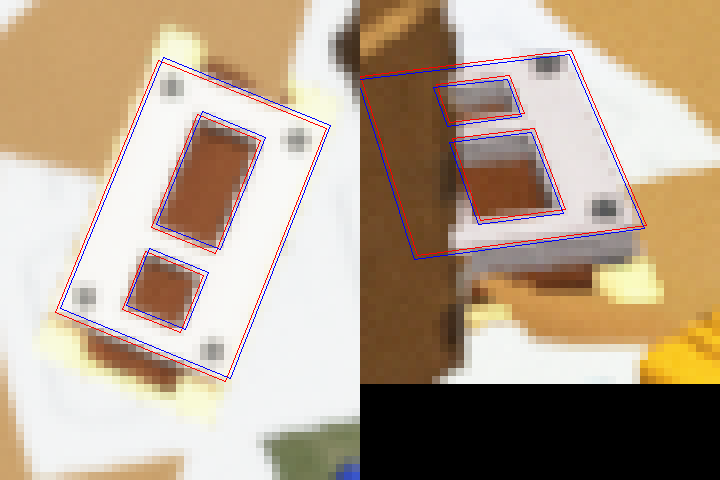

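The overlay shows the window model matching both views within about 2 mm. The iron sits inside that estimate, about 1 cm above the plate, and nothing is moving or touching, so I'm handing in.

```bash
python3 -c "
from h import *
print(robot.close_job())"
```

```text
the job is handed in; nothing more can be done
None
```

I handed the job in with the wide iron gripped, at rest and upright. By my measurements its teeth are about 1 cm above the long window and within about 3 mm of its centre, with the tooth row along its length. The narrow irons were still standing after the lift, and I saw no contact with the guide. No verdict came back from the judging.

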